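# Rescue a shackle and clear broken stone from the polishing bench

## Robot

A 6-joint arm with a two-finger parallel gripper is mounted at the origin on the work surface. World frame = base frame: x ahead of the robot, y to its left, z up, the work surface at z = 0. Lengths are in mm, angles in degrees, forces in N, time in s.
With the tool pointing down it reaches from about 350 to 850 mm from the base axis. Payload 8.1 kg.
Tool frame: the origin (TCP) lies on the centre line of the jaws, within the pads' length; the fingertips stand 19 mm ahead of it and the grasp point (between the pads) is the TCP (r.tip_reach is the z of the fingertips in the tool frame, in mm); z points along the fingers, y is the line along which they close (so a half turn about z gives the same grasp; the last joint's range is limited). The gripper opens to 85 mm and grips with 20 to 120 N. Pads are 22 mm wide; open, the fingers measure 114 mm over their backs; the gripper's body (76 mm by 85 mm) begins 54 mm behind the grasp point. The pads swing forward as they close: fully open they stand 13 mm farther back than shut.
Start: joints at [71.081, 7.471, 85.268, -0, 87.261, -4.893], TCP at [145.395, 582.122, 250.292] pointing down, gripper open.
Joint ranges: [-169.43, 169.43], [-51.17, 129.36], [1.28, 143.12], [-76.62, 256.62], [0, 156.53], [-152.29, 152.29]. Speed limits (degrees/s): [136.94, 136.94, 159.86, 180, 180, 180].

## Interface

Orientations are given as [roll, pitch, yaw] about the fixed x, y, z axes, in that order (R = Rz(yaw) Ry(pitch) Rx(roll)).
In Python, from bench import r gives the robot as it stands. The module is installed in compiled form; this text tells all that it offers.
- The arm moves only by the shell command python3 -m handwheel 'ROWS' [FORCE]. ROWS is JSON, a list of rows, each a list of 7 numbers: the shift along the tool's x, y, z in m, then the turn, a rotation vector about the tool's x, y, z in degrees, then the finger opening in m, from 0 to 0.0854. In form: [[tx, ty, tz, ax, ay, az, claw], ...]. A call has 1 to 8 rows; each row shifts and turns the commanded pose from where the row before left it, along the tool's axes as they then stand; what a row does not reach is not made up. A row lasts 1/12 s, in which the tool goes at most 41.7 mm and 7.16 degrees, less where a joint would pass 70% of its speed; a pose out of reach is approached as far as the arm can. A call with a gripper value outside its range is refused whole. The fingers move at their own pace and stop on an object; FORCE is the grip in N (left out, the last holds). Time passes only in rows, so rows that do not move let the fingers close. It gives the time, the measured TCP pose, the force, the opening and the grip force at its end, in the units of the state.
- r.sense(): the state, without advancing time (a new reading comes with each control period).
- r.snapshot(name): name is "scene" or "top"; returns (picture, depth): 384x512x3 uint8, blue, green, red; 384x512 float32, mm along the optical axis (not along the pixel's ray), 0 where there is no reading.
- r.calibration(name): a dict with "vfov" (degrees; the focal length in pixels is half the picture's height over the tangent of half this angle, whatever the lens; pixels are square), "cx", "cy" (the principal point, pixels), "rvec" (rotation vector, rad) and "tvec" (3), from world to camera coordinates, as OpenCV has them. Camera axes: x right, y down, z forward; pixel columns grow to the right and rows downward; lengths in mm; the calibration is good to about 2 mm. A picture is of the moment at which its call begins. calibration takes no time and is no camera call.
- r.hand_in(): hands the job in; it is judged then, once.
The state is a dict: "time": time; "joint_pos": joint angles; "qd": joint speeds; "joint_efforts": joint torques, N m; "tool_pos": TCP position; "tcp_rot": TCP orientation; "ft_force": force on the tool from outside, world axes, zero at the start; "wrist_torque": the same for the moment, N m; "finger_gap": finger opening in mm; "grip_force": force on a finger pad.
Only numpy, scipy, OpenCV 4.12 (cv2) and the standard library are available. Lean on these libraries where they do the work, as an engineer would, in place of code of your own. Each camera call takes 0.05 s, during which the arm holds its last target. There are 200 camera calls.

## Task

A good steel shackle has fallen into the blue scrap bin: lift it out first and set it in the white tray of finished shackles, lowering it until it rests there before you let go (do not drop it). Then clear both broken pieces of red-brown grinding stone off the bench into the blue bin, the one lying under the polishing wheel too, without leaning on the polishing machine. Leave the old scrap in the bin and the jar, wax bar and stack of discs where they are.

Things in the scene. Friction and masses are not known exactly. Their poses are not given: they have to be found in the camera images.
- polisher: Fixed polishing machine. Origin on the bench straight below the middle of the cream felt wheel; x runs along the spindle from wheel to green motor. Wheel: 150 mm diameter, x -18 to +18 mm, axis 125 mm up, so a 50 mm gap below it. Hub and nut stand out to x -40 mm (radius 24 mm, spindle height). Motor (116 mm diameter) and foot (150 mm wide) from x +65 to +235 mm, top 183 mm up.
- stone1: Broken red-brown grinding stone, 60 (x) by 30 (y) by 28 (z) mm, flat sides across y; above 20 mm it spans only x -25 to +13 mm. Origin: centre of its underside. Lies on the bench under the wheel, long side roughly along the spindle, its -x end sticking out 10 to 25 mm beyond the wheel's free face (away from the motor). A gripper pointing straight down cannot get at it.
- stone2: Broken piece of red-brown grinding stone, 46 (x) by 34 (y) by 30 (z) mm, flat parallel sides across y, lying in the open on the bench. Its upper step (above 21 mm) spans only x -19 to +10 mm. Origin at the centre of its underside. About 100 g.
- shackle: Good steel shackle, a flat U, lying flat in the blue bin: 56 mm long (x), 46 mm over its two arms (y), 14 mm thick (17 mm at the eyes). Cross bar at x -28 to -14 mm; arms, 12 mm wide, run along x to +30 mm at y +-17 mm, 22 mm apart, open to +x. Origin: centre of its underside. About 120 g.
- bin: Blue open scrap bin, fixed, 180 (x) by 220 (y) by 70 (z) mm, walls and floor 5 mm. Origin at the centre of its underside.
- tray: White open tray, fixed, 180 (x) by 220 (y) by 40 (z) mm, walls and floor 5 mm. Origin at the centre of its underside. Finished shackles, up to 33 mm high above the tray floor, cover the strip y below -35 mm and are part of the tray; the rest (y -35 to +105 mm) is free.
- old_scrap: Dark piece of old scrap, 34 by 26 by 20 mm, lying in the blue bin near its -y end; it stays there. Origin at the centre of its underside.
- bottle: Clear jar with a blue cap, 64 mm in diameter, 150 mm high, standing on the bench; leave alone. Origin at the centre of its underside.
- wax_bar: Yellow bar of polishing wax, 110 (x) by 42 (y) by 36 mm, on the bench; leave alone. Origin at the centre of its underside.
- disc_stack: Two dark abrasive discs stacked as one, 110 mm in diameter, 58 mm high, on the bench; leave alone. Origin at the centre of its underside.
Not all that is in view belongs to the job. Leave any orange or yellow look-alike of the stone2 alone.

How it is judged:
By the outcome, as a careful person would: the job done as asked, in the order asked, and still so for the second after the job is handed in, with the robot touching nothing.
It also fails if it takes over 72 s, if anything falls off the work surface, if the arm or the gripper's body presses on something with over 40 N, if the wrist force passes 120 N, or if a joint passes its speed limit or range.

## Working session

There is one attempt and no reset: what is moved stays moved. The work goes in short steps, Python scripts to look and compute and a shell command to move; the robot and the scene stay as the last step left them, time stands still between calls to the robot, and variables do not carry over. Pictures are saved under pics/ and viewed, at most 12 in all, crops included, and the job is handed in when it is done.

```bash
mkdir -p pics; cat > h.py <<'E'
import numpy as np, cv2
from bench import r
def cam(n):
    c=r.calibration(n); R=cv2.Rodrigues(np.array(c["rvec"],float))[0]; t=np.array(c["tvec"],float).ravel()
    f=192/np.tan(np.radians(c["vfov"]/2)); return R,t,f,c["cx"],c["cy"]
def cloud(n,d):
    R,t,f,cx,cy=cam(n); v,u=np.mgrid[:d.shape[0],:d.shape[1]]
    P=np.stack([(u-cx)/f*d,(v-cy)/f*d,d],-1); W=(P-t)@R; W[d==0]=np.nan; return W
E
python3 - <<'E'
from h import *
for n in("scene","top"):
    p,d=r.snapshot(n); np.savez(f"{n}0.npz",p=p,d=d); cv2.imwrite(f"pics/{n}0.png",cv2.resize(p,(800,600))); print(r.calibration(n))
cv2
print(r.sense())
E
```

```text
{'vfov': 46.76295241657585, 'cx': 253.5256362846526, 'cy': 189.35174921202884, 'rvec': array([ 1.70430387,  1.94140705, -0.7009774 ]), 'tvec': array([  57.21674979, -365.4638352 , 1593.78386753])}
{'vfov': 43.182467988114354, 'cx': 257.2527325876055, 'cy': 194.06042915702366, 'rvec': array([ 2.20119815, -2.17379924,  0.05605521]), 'tvec': array([  18.33663897,  522.80936081, 1255.70612798])}
{'time': 0.1, 'joint_pos': array([ 7.10809658e+01,  7.51096349e+00,  8.53222407e+01, -3.62143596e-04,
        8.72633259e+01, -4.89334684e+00]), 'qd': array([ 0.00870837, -0.09673021, -0.06446207,  0.09096764, -0.03695249,
       -0.0429665 ]), 'joint_efforts': array([ 4.18746267e-04, -5.70943701e+01, -5.01949096e+01, -1.22959409e-04,
        7.73942156e-03, -6.41141651e-05]), 'tool_pos': array([145.24567342, 581.67349254, 249.35507722]), 'tcp_rot': array([-1.79903791e+02, -7.87374454e-03,  1.65974324e+02]), 'ft_force': array([ 0.61486774,  0.26401647, -0.02552597]), 'wrist_torque': array([ 0.03166562, -0.00877961,  0.02262408]), 'grip_force': 0.0, 'finger_gap': 85.83200740432363}
```

View pics/top0.png

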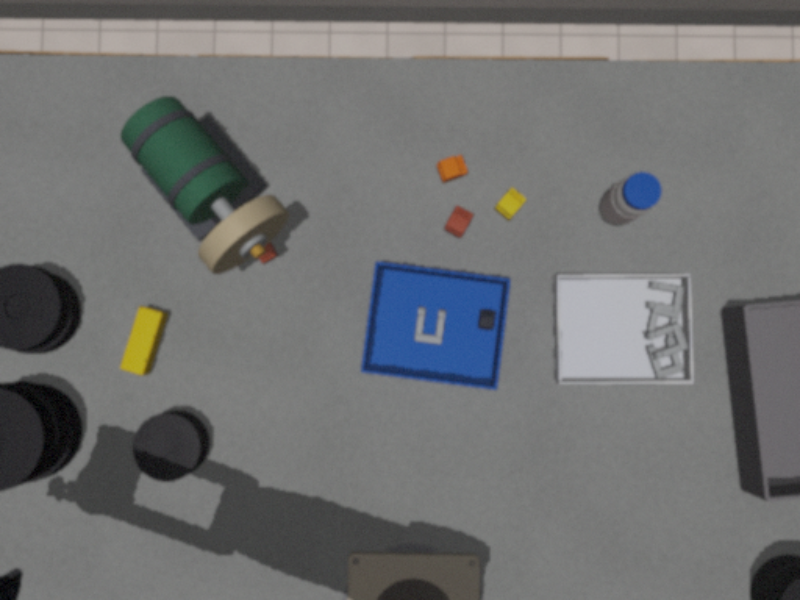

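View pics/scene0.png

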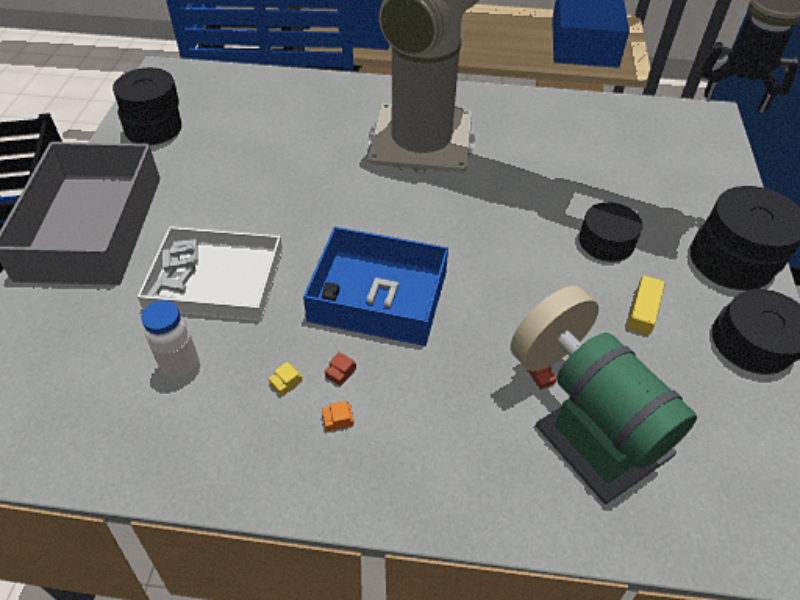

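The top view (800x600) shows these stone candidates:
- Red-brown block at (459,221). This is stone2.
- Orange at (452,167) and yellow at (510,203). These are look-alikes, to be left alone.
- Red piece at the wheel, (265,253). This is stone1.

The U in the blue bin at (430,325) is the shackle, and the dark block at (487,319) is the old scrap. The grey U shapes in the tray are the finished ones.

```bash
cat >> h.py <<'E'
def rect(pts):
    (c,s,a)=cv2.minAreaRect(pts.astype(np.float32)); b=cv2.boxPoints((c,s,a)); e=b[1]-b[0],b[2]-b[1]
    L=max(e,key=np.linalg.norm); return np.round(c,1),np.round(sorted(s),1),round(float(np.degrees(np.arctan2(L[1],L[0]))%180),1)
E
python3 - <<'E'
from h import *
z=np.load("top0.npz"); p,d=z["p"],z["d"]; W=cloud("top",d); hsv=cv2.cvtColor(p,cv2.COLOR_BGR2HSV); H,S,V=[hsv[...,i].astype(int) for i in range(3)]
v,u=np.mgrid[:384,:512]
def reg(x0,y0,x1,y1): return (u*800/512>x0)&(u*800/512<x1)&(v*600/384>y0)&(v*600/384<y1)
def rep(n,m):
    q=W[m&np.isfinite(W[...,2])]; print(n,len(q),"z",np.round(np.percentile(q[:,2],[2,50,98]),1),"rect",rect(q[:,:2]))
    return q
red=((H<8)|(H>172))&(S>110)
rep("stone2",red&reg(430,195,485,245)); rep("stone2 top",red&reg(430,195,485,245)&(W[...,2]>25))
rep("stone1",red&reg(250,235,290,275)); 
rep("bin",(H>100)&(H<125)&(S>130)&reg(340,250,530,400)&(W[...,2]>62))
rep("tray",reg(545,260,705,395)&(W[...,2]>34)&(V>120)&(W[...,2]<45))
q=rep("shackle",reg(405,295,455,355)&(S<60)&(V>110)&(W[...,2]>12)); print(q[:,:2].mean(0))
rep("scrap",reg(470,300,505,335)&(V<70)&(W[...,2]>15))
w=reg(180,180,300,280)&(H>10)&(H<30)&(S>30)&(S<120)&(V>100)&(W[...,2]>100)
q=rep("wheel",w); q=rep("wheeltop",w&(W[...,2]>190))
g=(H>60)&(H<90)&(S>80)&reg(100,80,260,230); q=rep("motor",g&(W[...,2]>150)); 
ax=q[q[:,2]>170]; print("motor ridge",ax[:,:2].mean(0),rect(ax[:,:2]))
print("bench z",np.nanmedian(W[...,2][reg(300,100,400,240)]))
x0,y0,x1,y1=[int(k*.64) for k in(170,150,520,380)]
cv2.imwrite("pics/crop1.png",cv2.resize(p[y0:y1,x0:x1],None,fx=3.5,fy=3.5,interpolation=cv2.INTER_CUBIC))
E
```

```text
stone2 190 z [19.  29.1 35.2] rect (array([661.4, -68. ]), array([30.2, 43.4]), 153.2)
stone2 top 148 z [25.3 30.  35.2] rect (array([661.8, -68. ]), array([30.2, 40.2]), 149.5)
stone1 60 z [18.3 27.3 59.1] rect (array([604.4, 251.6]), array([25.3, 27.3]), 2.5)
bin 503 z [63.3 70.4 75.9] rect (array([486. , -29.2]), array([177.8, 216.7]), 83.2)
tray 843 z [34.5 39.6 44.5] rect (array([ 483.4, -340.5]), array([179.4, 221.6]), 91.2)
shackle 217 z [15.4 20.1 25.6] rect (array([485.8, -21.5]), array([44.5, 55.4]), 172.3)
[481.65724433 -21.07923648]
scrap 87 z [17.6 25.1 29.9] rect (array([ 498. , -115.2]), array([21.5, 26.5]), 0.6)
wheel 891 z [151.  193.1 203. ] rect (array([621.7, 273.8]), array([ 65.5, 141.9]), 137.8)
wheeltop 517 z [190.8 197.8 203.7] rect (array([618.2, 269.1]), array([35.7, 83. ]), 131.1)
motor 2399 z [152.3 175.6 183.8] rect (array([731.2, 364.2]), array([100.1, 168.6]), 40.6)
motor ridge [730.03800578 363.18599754] (array([731.5, 363.8]), array([ 75.2, 168.9]), 41.1)
bench z 1.4311849674018788
```

View pics/crop1.png

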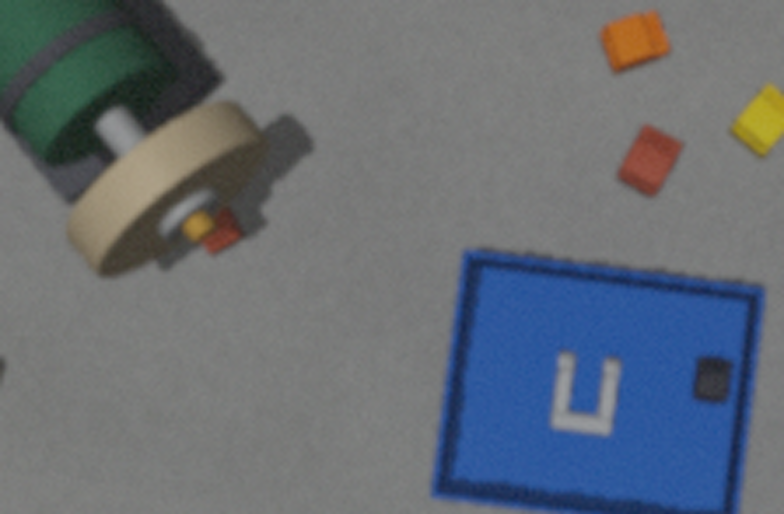

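The close crop confirms it: red-brown stone2 at (650,160), orange (635,42) and yellow (762,120) left alone. Stone1's end shows by the nut at (222,232). The U opens upward at (585,395) and the scrap sits well clear at (712,380).

Next I fuse both clouds for stone1 and compute the first move.

```bash
cat >> h.py <<'E'
from scipy.spatial.transform import Rotation as Ro
def goto(pos,rpy):
    "tool-frame shift (mm) and rotvec (deg) from the measured pose to the target"
    s=r.sense(); A=Ro.from_euler("xyz",s["tcp_rot"],degrees=True); B=Ro.from_euler("xyz",rpy,degrees=True); D=np.array(pos)-s["tool_pos"]
    print("pos",np.round(s["tool_pos"],1),"rpy",np.round(s["tcp_rot"],1),"gap",round(s["finger_gap"],1),"t",s["time"])
    print("rot first:",np.round((A.inv()*B).as_rotvec(degrees=True),2),"then shift",np.round(B.inv().apply(D),1),"| shift without rot",np.round(A.inv().apply(D),1))
E
python3 - <<'E'
from h import *
c,s=np.cos(np.radians(41)),np.sin(np.radians(41)); O=np.array([618,266])
for n in("top","scene"):
    z=np.load(n+"0.npz"); p,d=z["p"],z["d"]; W=cloud(n,d); hsv=cv2.cvtColor(p,cv2.COLOR_BGR2HSV).astype(int)
    m=((hsv[...,0]<8)|(hsv[...,0]>172))&(hsv[...,1]>100)&(np.hypot(W[...,0]-605,W[...,1]-255)<60)&(W[...,2]<40)
    q=W[m]; L=np.c_[(q[:,:2]-O)@[c,s],(q[:,:2]-O)@[-s,c],q[:,2]]; print(n,len(L)); print(np.round(np.percentile(L,[2,15,50,85,98],axis=0),1)); print("rect",rect(L[:,:2]), rect(L[L[:,2]>15][:,:2]))
    m2=((hsv[...,0]<8)|(hsv[...,0]>172))&(hsv[...,1]>100)&(np.hypot(W[...,0]-661,W[...,1]+68)<45); q=W[m2]; print("stone2",rect(q[:,:2]),np.round(q.mean(0),1)); h=q[q[:,2]>26]; lo=q[(q[:,2]<23)&(q[:,2]>17)]; print(" top",h.mean(0)[:2]," low",lo.mean(0)[:2])
print(r.tip_reach); goto([482,-21,250],[180,0,172.3])
E
```

```text
top 61
[[-29.7 -13.7  17.5]
 [-27.4 -10.7  20. ]
 [-23.1  -3.5  26.6]
 [-17.3   7.8  30.5]
 [-11.6  13.5  35.9]]
rect (array([-19.3,  -0.5]), array([19.5, 27.9]), 81.2) (array([-19.3,  -0.5]), array([19.5, 27.9]), 81.2)
stone2 (array([661.5, -67.4]), array([31.5, 44.8]), 152.9) [660.7 -67.   28.1]
 top [659.13850822 -66.45619154]  low [662.05183305 -66.03977634]
scene 138
[[ -1.7 -22.7   4. ]
 [  9.3 -19.9   9.3]
 [ 17.3 -11.8  17.7]
 [ 27.6   0.8  22.4]
 [ 31.    5.9  27.4]]
rect (array([11.3, -6.6]), array([30.3, 39.8]), 167.7) (array([18.4, -8.2]), array([23.9, 31.1]), 74.4)
stone2 (array([665.6, -68.6]), array([34.6, 44. ]), 153.8) [668.9 -67.6  21.9]
 top [661.01341105 -66.51565596]  low [677.4894683  -72.66780715]
19.0
pos [145.2 581.7 249.4] rpy [-179.9   -0.   166. ] gap 85.8 t 0.1
rot first: [-0.1  -0.01 -6.33] then shift [-414.5 -552.1   -0.6] | shift without rot [-4.728e+02 -5.031e+02  1.000e-01]
```

```bash
python3 -m handwheel '[[0,0,0,0,0,-6.3,0.066],[-0.015,-0.02,0,0,0,0,0.066],[-0.022,-0.0294,0,0,0,0,0.066],[-0.022,-0.0294,0,0,0,0,0.066],[-0.022,-0.0294,0,0,0,0,0.066],[-0.022,-0.0294,0,0,0,0,0.066],[-0.022,-0.0294,0,0,0,0,0.066],[-0.022,-0.0294,0,0,0,0,0.066]]' 60
python3 -m handwheel '[[-0.022,-0.0294,0,0,0,0,0.066],[-0.022,-0.0294,0,0,0,0,0.066],[-0.022,-0.0294,0,0,0,0,0.066],[-0.022,-0.0294,0,0,0,0,0.066],[-0.022,-0.0294,0,0,0,0,0.066],[-0.022,-0.0294,0,0,0,0,0.066],[-0.022,-0.0294,0,0,0,0,0.066],[-0.022,-0.0294,0,0,0,0,0.066]]'
python3 -m handwheel '[[-0.022,-0.0294,0,0,0,0,0.066],[-0.022,-0.0294,0,0,0,0,0.066],[-0.022,-0.0294,0,0,0,0,0.066],[-0.022,-0.0294,0,0,0,0,0.066],[-0.01,-0.012,0,0,0,0,0.066],[0,0,0,0,0,0,0.066],[0,0,0,0,0,0,0.066]]'
python3 -c "
from h import *
goto([481.5,-21,28],[180,0,172.3])"
```

```text
time: 0.77
tool_pos: [264.9, 366.0, 249.8]
tcp_rot: [-180.0, -0.0, 172.3]
ft_force: [0.9, 1.0, -0.0]
finger_gap: 66.0
grip_force: 0.0
time: 1.43
tool_pos: [407.7, 109.2, 250.1]
tcp_rot: [180.0, -0.0, 172.3]
ft_force: [1.0, 0.4, -0.1]
finger_gap: 65.7
grip_force: 0.0
time: 2.02
tool_pos: [486.9, -31.1, 249.6]
tcp_rot: [180.0, -0.1, 172.2]
ft_force: [0.4, 0.8, -0.6]
finger_gap: 66.3
grip_force: 0.0
pos [486.9 -31.1 249.6] rpy [ 1.800e+02 -1.000e-01  1.722e+02] gap 66.3 t 2.0167
rot first: [ 0.02 -0.09 -0.14] then shift [  6.7   9.3 221.6] | shift without rot [  6.3   9.2 221.6]
```

```bash
python3 -m handwheel '[[0.0065,0.009,0,0,0,0,0.066],[0,0,0.03,0,0,0,0.066],[0,0,0.036,0,0,0,0.066],[0,0,0.036,0,0,0,0.066],[0,0,0.036,0,0,0,0.066],[0,0,0.03,0,0,0,0.066],[0,0,0.012,0,0,0,0.066],[0,0,0,0,0,0,0.066]]' 60
python3 - <<'E'
from h import *
p,d=r.snapshot("scene"); q=p[130:240,180:300]; cv2.imwrite("pics/s2.png",cv2.resize(q,None,fx=5,fy=5,interpolation=2)); goto([481.5,-21,28],[180,0,172.3])
E
```

```text
time: 2.68
tool_pos: [478.6, -18.8, 67.2]
tcp_rot: [180.0, -0.4, 172.4]
ft_force: [-0.0, -0.0, 0.9]
finger_gap: 66.0
grip_force: 0.0
pos [480.5 -19.3  69.7] rpy [180.   -0.2 172.4] gap 66.6 t 2.7333
rot first: [ 0.02 -0.16  0.06] then shift [-1.2 -1.5 41.7] | shift without rot [-1.3 -1.5 41.7]
```

View pics/s2.png

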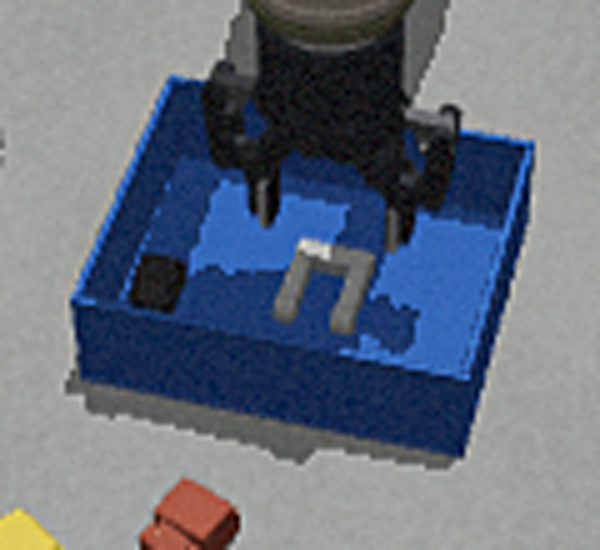

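The open fingers at (265,205) and (400,235) straddle the shackle at (330,280), with the scrap clear at (160,280). I go down and grip.

```bash
python3 -m handwheel '[[-0.001,-0.0015,0.01,0,0,0,0.066],[0,0,0.012,0,0,0,0.066],[0,0,0.01,0,0,0,0.066],[0,0,0.006,0,0,0,0.066],[0,0,0.002,0,0,0,0.066],[0,0,0,0,0,0,0.066],[0,0,0,0,0,0,0.066]]' 60
python3 -m handwheel '[[0,0,0,0,0,0,0.03],[0,0,0,0,0,0,0.03],[0,0,0,0,0,0,0.03],[0,0,0,0,0,0,0.03],[0,0,0,0,0,0,0.03],[0,0,0,0,0,0,0.03],[0,0,0,0,0,0,0.03]]' 60
```

```text
time: 3.32
tool_pos: [483.1, -22.5, 30.8]
tcp_rot: [-180.0, 0.0, 172.3]
ft_force: [-0.1, 0.3, 0.1]
finger_gap: 66.2
grip_force: 0.0
time: 3.9
tool_pos: [483.4, -22.6, 31.5]
tcp_rot: [-180.0, 0.1, 172.3]
ft_force: [-2.9, -0.0, 6.7]
finger_gap: 43.5
grip_force: 60.4
```

```bash
python3 -m handwheel '[[0,0,-0.01,0,0,0,0.03],[0,0,-0.02,0,0,0,0.03],[0,0,-0.03,0,0,0,0.03],[0,0,-0.03,0,0,0,0.03],[0,0,-0.03,0,0,0,0.03],[0,0,-0.01,0,0,0,0.03],[0,0,0,0,0,0,0.03]]'
python3 - <<'E'
from h import *
p,d=r.snapshot("scene"); q=p[110:240,170:300]; cv2.imwrite("pics/s3.png",cv2.resize(q,None,fx=4,fy=4,interpolation=2)); goto([481.5,-300,160],[180,0,172.3])
E
```

```text
time: 4.48
tool_pos: [485.1, -22.7, 164.5]
tcp_rot: [-180.0, 0.4, 172.3]
ft_force: [-0.8, 0.2, -0.1]
finger_gap: 43.1
grip_force: 61.5
pos [483.8 -22.6 161.9] rpy [-180.     0.2  172.3] gap 43.6 t 4.5333
rot first: [-0.    0.21 -0.03] then shift [ -34.9 -275.2    1.9] | shift without rot [ -35.  -275.2    2. ]
```

View pics/s3.png

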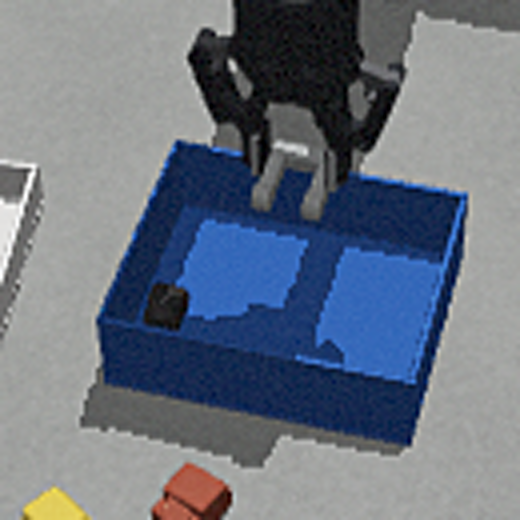

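The shackle is held level between the fingers at (290,180), clear of the bin. Next it goes to the tray.

```bash
python3 -m handwheel '[[-0.002,-0.014,0,0,0,0,0.03],[-0.0035,-0.028,0,0,0,0,0.03],[-0.0035,-0.028,0,0,0,0,0.03],[-0.0035,-0.028,0,0,0,0,0.03],[-0.0035,-0.028,0,0,0,0,0.03],[-0.0035,-0.028,0,0,0,0,0.03],[-0.0035,-0.028,0,0,0,0,0.03],[-0.0035,-0.028,0,0,0,0,0.03]]'
python3 -m handwheel '[[-0.0035,-0.028,0,0,0,0,0.03],[-0.0035,-0.025,0,0,0,0,0.03],[-0.0015,-0.012,0,0,0,0,0.03],[0,0,0,0,0,0,0.03],[0,0,0.02,0,0,0,0.03],[0,0,0.03,0,0,0,0.03],[0,0,0.03,0,0,0,0.03],[0,0,0.02,0,0,0,0.03]]'
python3 -m handwheel '[[0,0,0.012,0,0,0,0.03],[0,0,0.004,0,0,0,0.03],[0,0,0,0,0,0,0.03],[0,0,0,0,0,0,0.03],[0,0,0,0,0,0,0.03]]'
python3 -c "
from h import *
goto([481.5,-300,31],[180,0,172.3])"
```

```text
time: 5.2
tool_pos: [479.1, -234.6, 157.4]
tcp_rot: [179.9, -0.2, 172.3]
ft_force: [0.6, 0.5, -1.1]
finger_gap: 43.6
grip_force: 61.5
time: 5.87
tool_pos: [478.5, -296.8, 56.0]
tcp_rot: [179.8, -0.3, 172.3]
ft_force: [-0.5, -0.1, -2.3]
finger_gap: 43.7
grip_force: 61.5
time: 6.28
tool_pos: [481.6, -300.3, 46.1]
tcp_rot: [-179.9, 0.1, 172.3]
ft_force: [0.4, 0.4, -0.6]
finger_gap: 43.5
grip_force: 61.5
pos [ 481.6 -300.3   46.1] rpy [-1.799e+02  1.000e-01  1.723e+02] gap 43.5 t 6.2833
rot first: [-0.08  0.15 -0.02] then shift [ 0.2  0.2 15.1] | shift without rot [ 0.2  0.3 15.1]
```

```bash
python3 -m handwheel '[[0,0,0.004,0,0,0,0.03],[0,0,0.004,0,0,0,0.03],[0,0,0.002,0,0,0,0.03],[0,0,0,0,0,0,0.03],[0,0,0,0,0,0,0.03]]'
python3 -m handwheel '[[0,0,0.002,0,0,0,0.03],[0,0,0,0,0,0,0.03],[0,0,0,0,0,0,0.03]]'
python3 -m handwheel '[[0,0,0.001,0,0,0,0.03],[0,0,0,0,0,0,0.03],[0,0,0,0,0,0,0.03]]'
python3 -m handwheel '[[0,0,0.001,0,0,0,0.03],[0,0,0,0,0,0,0.03],[0,0,0,0,0,0,0.03]]'
```

```text
time: 6.7
tool_pos: [480.2, -299.5, 34.1]
tcp_rot: [180.0, -0.0, 172.3]
ft_force: [0.4, -0.5, -1.2]
finger_gap: 43.3
grip_force: 61.5
time: 6.95
tool_pos: [480.3, -299.6, 32.2]
tcp_rot: [180.0, -0.0, 172.3]
ft_force: [0.2, 0.1, 0.6]
finger_gap: 43.5
grip_force: 61.5
time: 7.2
tool_pos: [480.6, -299.8, 31.6]
tcp_rot: [-180.0, 0.0, 172.3]
ft_force: [-0.6, -0.1, 1.6]
finger_gap: 43.4
grip_force: 61.8
time: 7.45
tool_pos: [480.6, -299.8, 31.5]
tcp_rot: [-180.0, 0.0, 172.3]
ft_force: [-5.3, 3.3, 12.3]
finger_gap: 44.0
grip_force: 62.9
```

Contact felt at about 12 N, so it rests. I release and lift.

```bash
python3 -m handwheel '[[0,0,0,0,0,0,0.05],[0,0,0,0,0,0,0.056],[0,0,0,0,0,0,0.062],[0,0,0,0,0,0,0.062],[0,0,0,0,0,0,0.062]]'
python3 -m handwheel '[[0,0,-0.01,0,0,0,0.062],[0,0,-0.025,0,0,0,0.062],[0,0,-0.035,0,0,0,0.062],[0,0,-0.035,0,0,0,0.062],[0,0,-0.035,0,0,0,0.062],[0,0,-0.02,0,0,0,0.062],[0,0,0,0,0,0,0.062]]'
python3 - <<'E'
from h import *
p,d=r.snapshot("scene"); q=p[90:260,70:300]; cv2.imwrite("pics/s4.png",cv2.resize(q,None,fx=3,fy=3,interpolation=2))
for n in("scene","top"):
    p,d=r.snapshot(n); W=cloud(n,d); m=(abs(W[...,0]-481)<50)&(abs(W[...,1]+300)<45)&(W[...,2]>13)&(W[...,2]<35); print(n,rect(W[m][:,:2]),np.median(W[m][:,2]))
for a in(-119,61,-29,151): goto([661.5,-67.8,160],[180,0,a])
E
```

```text
time: 7.87
tool_pos: [480.3, -299.6, 30.1]
tcp_rot: [180.0, -0.0, 172.3]
ft_force: [-1.2, -0.4, 0.4]
finger_gap: 61.8
grip_force: 0.0
time: 8.45
tool_pos: [483.1, -301.6, 198.0]
tcp_rot: [-179.7, 0.5, 172.3]
ft_force: [0.9, -0.4, 0.9]
finger_gap: 62.3
grip_force: 0.0
scene (array([ 484.7, -299.4]), array([47.4, 58.6]), 172.8) 17.327146770983365
top (array([ 481.6, -298.5]), array([ 56.6, 103.5]), 158.6) 19.21970282670874
pos [ 480.3 -299.5  190.4] rpy [-180.     0.   172.3] gap 62.0 t 8.6
rot first: [-1.000e-02  1.000e-02 -6.873e+01] then shift [-290.5  -46.2   30.4] | shift without rot [-148.4  254.    30.4]
pos [ 480.3 -299.5  190.4] rpy [-180.     0.   172.3] gap 62.0 t 8.6
rot first: [1.0000e-02 1.0000e-02 1.1127e+02] then shift [290.5  46.2  30.4] | shift without rot [-148.4  254.    30.4]
pos [ 480.3 -299.5  190.4] rpy [-180.     0.   172.3] gap 62.0 t 8.6
rot first: [-1.0000e-02 -0.0000e+00 -1.5873e+02] then shift [  46.2 -290.5   30.4] | shift without rot [-148.4  254.    30.4]
pos [ 480.3 -299.5  190.4] rpy [-180.     0.   172.3] gap 62.0 t 8.6
rot first: [-0.000e+00  1.000e-02  2.127e+01] then shift [-46.2 290.5  30.4] | shift without rot [-148.4  254.    30.4]
```

View pics/s4.png

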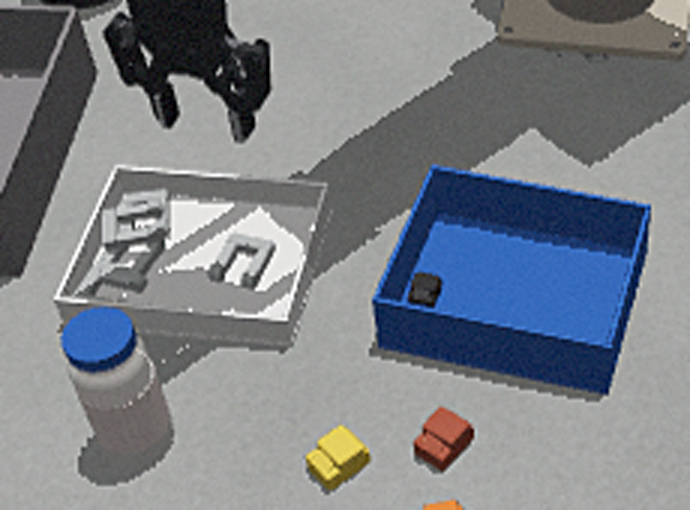

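The shackle lies flat in the tray at (243,260), clear of the finished ones, and the bin holds only the scrap. Next is stone2.

```bash
python3 -m handwheel '[[0,0,0,0,0,6.8,0.062],[0,0,0,0,0,6.8,0.062],[0,0,0,0,0,6.8,0.062],[-0.0025,0.0145,0,0,0,0,0.062],[-0.0046,0.029,0,0,0,0,0.062],[-0.0046,0.029,0,0,0,0,0.062],[-0.0046,0.029,0,0,0,0,0.062],[-0.0046,0.029,0,0,0,0,0.062]]'
python3 -m handwheel '[[-0.0046,0.029,0,0,0,0,0.062],[-0.0046,0.029,0,0,0,0,0.062],[-0.0046,0.029,0,0,0,0,0.062],[-0.0046,0.029,0,0,0,0,0.062],[-0.004,0.029,0,0,0,0,0.062],[0,0.01,0.02,0,0,0,0.062],[0,0,0.02,0,0,0,0.062],[0,0,0,0,0,0,0.062]]'
python3 -c "
from h import *
p,d=r.snapshot('scene')
goto([661.8,-67.8,27],[180,0,152])"
```

```text
time: 9.27
tool_pos: [559.8, -192.9, 188.0]
tcp_rot: [-180.0, -0.2, 151.8]
ft_force: [1.1, -0.1, 0.4]
finger_gap: 61.6
grip_force: 0.0
time: 9.93
tool_pos: [649.5, -66.4, 142.9]
tcp_rot: [-179.8, -0.6, 152.0]
ft_force: [-1.0, -0.0, -1.6]
finger_gap: 62.2
grip_force: 0.0
pos [650.  -67.3 145.1] rpy [-179.8   -0.5  151.9] gap 62.4 t 9.9833
rot first: [-0.17 -0.5  -0.08] then shift [-10.6   5.  118.1] | shift without rot [-11.7   5.4 118. ]
```

```bash
python3 -m handwheel '[[-0.0105,0.0045,0.01,0,0,0,0.062],[0,0,0.03,0,0,0,0.062],[0,0,0.03,0,0,0,0.062],[0,0,0.02,0,0,0,0.062],[0,0,0.014,0,0,0,0.062],[0,0,0.008,0,0,0,0.062],[0,0,0,0,0,0,0.062],[0,0,0,0,0,0,0.062]]'
python3 - <<'E'
from h import *
p,d=r.snapshot("scene"); q=p[180:290,160:280]; cv2.imwrite("pics/s5.png",cv2.resize(q,None,fx=5,fy=5,interpolation=2)); goto([661.8,-67.8,27],[180,0,152])
E
```

```text
time: 10.65
tool_pos: [665.0, -69.6, 39.3]
tcp_rot: [180.0, 0.0, 151.9]
ft_force: [0.4, -0.3, -0.1]
finger_gap: 62.2
grip_force: 0.0
pos [665.7 -69.6  40.2] rpy [1.800e+02 1.000e-01 1.519e+02] gap 62.0 t 10.7
rot first: [ 0.04  0.13 -0.14] then shift [ 4.3 -0.2 13.2] | shift without rot [ 4.3 -0.2 13.2]
```

View pics/s5.png

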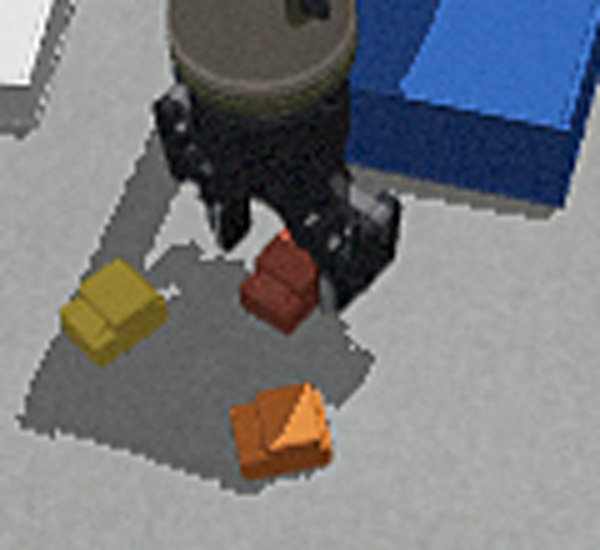

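The fingers straddle the red-brown stone at (285,285), with the yellow (110,310) and orange (285,430) blocks clear. I go down and grip.

```bash
python3 -m handwheel '[[0.003,0,0.004,0,0,0,0.062],[0,0,0.006,0,0,0,0.062],[0,0,0.003,0,0,0,0.062],[0,0,0,0,0,0,0.062],[0,0,0,0,0,0,0.062]]'
python3 -m handwheel '[[0,0,0,0,0,0,0.02],[0,0,0,0,0,0,0.02],[0,0,0,0,0,0,0.02],[0,0,0,0,0,0,0.02],[0,0,0,0,0,0,0.02],[0,0,0,0,0,0,0.02],[0,0,0,0,0,0,0.02]]' 60
python3 -m handwheel '[[0,0,-0.01,0,0,0,0.02],[0,0,-0.03,0,0,0,0.02],[0,0,-0.035,0,0,0,0.02],[0,0,-0.035,0,0,0,0.02],[0,0,-0.02,0,0,0,0.02],[0,0,0,0,0,0,0.02]]'
python3 -c "
from h import *
goto([482,-45,155],[180,0,172.3]); goto([482,-45,155],[180,0,152])"
```

```text
time: 11.12
tool_pos: [661.6, -67.7, 24.9]
tcp_rot: [-180.0, -0.0, 151.9]
ft_force: [-0.0, 0.1, -1.1]
finger_gap: 62.0
grip_force: 0.0
time: 11.7
tool_pos: [662.4, -67.9, 25.8]
tcp_rot: [180.0, 0.1, 151.9]
ft_force: [0.7, -0.1, 3.2]
finger_gap: 33.0
grip_force: 61.0
time: 12.2
tool_pos: [665.1, -68.3, 162.9]
tcp_rot: [179.8, 0.5, 151.9]
ft_force: [1.1, -0.6, 0.3]
finger_gap: 33.0
grip_force: 60.5
pos [665.1 -68.3 162.9] rpy [179.8   0.5 151.9] gap 33.0 t 12.2
rot first: [  0.08   0.56 -20.42] then shift [184.6  -1.4   7.9] | shift without rot [172.6 -65.7   6.1]
pos [665.1 -68.3 162.9] rpy [179.8   0.5 151.9] gap 33.0 t 12.2
rot first: [ 0.17  0.53 -0.12] then shift [172.6 -65.3   7.9] | shift without rot [172.6 -65.7   6.1]
```

```bash
python3 -m handwheel '[[0,0,0,0,0,-6.8,0.02],[0,0,0,0,0,-6.8,0.02],[0,0,0,0,0,-6.8,0.02],[0.014,0,0,0,0,0,0.02],[0.028,0,0,0,0,0,0.02],[0.028,0,0,0,0,0,0.02],[0.028,0,0,0,0,0,0.02],[0.028,0,0,0,0,0,0.02]]'
python3 -m handwheel '[[0.028,0,0,0,0,0,0.02],[0.028,0.003,0,0,0,0,0.02],[0,0,0,0,0,0,0.02],[0,0,0.02,0,0,0,0.02],[0,0,0.03,0,0,0,0.02],[0,0,0.03,0,0,0,0.02],[0,0,0.025,0,0,0,0.02],[0,0,0.01,0,0,0,0.02]]'
python3 -m handwheel '[[0,0,0,0,0,0,0.02],[0,0,0,0,0,0,0.02],[0,0,0.003,0,0,0,0.02],[0,0,0,0,0,0,0.02],[0,0,0,0,0,0,0.02]]'
python3 -c "
from h import *
goto([482,-45,32],[180,0,172.3])"
```

```text
time: 12.87
tool_pos: [534.8, -50.5, 153.9]
tcp_rot: [180.0, -0.1, 172.3]
ft_force: [0.1, 0.1, -1.8]
finger_gap: 32.8
grip_force: 60.5
time: 13.53
tool_pos: [478.4, -39.7, 35.8]
tcp_rot: [180.0, -0.4, 172.3]
ft_force: [0.1, 0.2, -1.6]
finger_gap: 32.8
grip_force: 60.5
time: 13.95
tool_pos: [483.1, -40.6, 38.7]
tcp_rot: [-180.0, 0.1, 172.3]
ft_force: [0.1, 0.3, -0.1]
finger_gap: 33.0
grip_force: 60.5
pos [483.1 -40.6  38.7] rpy [-1.800e+02  1.000e-01  1.723e+02] gap 33.0 t 13.95
rot first: [-0.01  0.14 -0.03] then shift [ 0.5 -4.5  6.7] | shift without rot [ 0.5 -4.5  6.7]
```

```bash
python3 -m handwheel '[[0,0,0.003,0,0,0,0.02],[0,0,0.002,0,0,0,0.02],[0,0,0.001,0,0,0,0.02],[0,0,0,0,0,0,0.02],[0,0,0,0,0,0,0.02]]'
python3 -m handwheel '[[0,0,0,0,0,0,0.04],[0,0,0,0,0,0,0.05],[0,0,0,0,0,0,0.05],[0,0,0,0,0,0,0.05],[0,0,-0.015,0,0,0,0.05],[0,0,-0.03,0,0,0,0.05],[0,0,-0.04,0,0,0,0.05],[0,0,-0.04,0,0,0,0.05]]'
python3 -m handwheel '[[0,0,-0.04,0,0,0,0.05],[0,0,-0.04,0,0,0,0.05],[0,0,0,0,0,0,0.05],[0,0,0,0,0,0,0.05]]'
python3 - <<'E'
from h import *
from scipy.optimize import least_squares
c,s=np.cos(np.radians(41)),np.sin(np.radians(41)); O=np.array([618,266])
Q=[]
for n in("top","scene"):
    A=[]
    for k in range(4):
        p,d=r.snapshot(n); W=cloud(n,d); hsv=cv2.cvtColor(p,cv2.COLOR_BGR2HSV).astype(int)
        m=((hsv[...,0]<8)|(hsv[...,0]>172))&(hsv[...,1]>100)&(np.hypot(W[...,0]-610,W[...,1]-260)<60)&(W[...,2]<40); A.append(W[m])
    q=np.vstack(A); L=np.c_[(q[:,:2]-O)@[c,s],(q[:,:2]-O)@[-s,c],q[:,2]]
    if n=="top": cv2.imwrite("pics/t6.png",cv2.resize(p[140:270,110:340],None,fx=3.4,fy=3.4,interpolation=2))
    for lo in(range(-36,40,6)):
        g=L[(L[:,0]>=lo)&(L[:,0]<lo+6)]
        if len(g)>15: print(n,lo,len(g),"y",np.round(np.percentile(g[:,1],[3,50,97]),1),"z",np.round(np.percentile(g[:,2],[5,95]),1))
    Q.append(L)
# box footprint fit in polisher xy: points must lie inside the 60x30 box, and side/top points near faces
P=np.vstack(Q)
def res(v):
    a=np.radians(v[2]); X=(P[:,:2]-v[:2])@np.array([[np.cos(a),-np.sin(a)],[np.sin(a),np.cos(a)]])
    dx,dy=30-abs(X[:,0]),15-abs(X[:,1]); top=np.where((X[:,0]>-25)&(X[:,0]<13),28,20)-P[:,2]
    return np.minimum.reduce([abs(dx),abs(dy),abs(top)])+3*np.maximum(0,-np.minimum(dx,dy))
b=min((least_squares(res,[x0,y0,a0],loss="soft_l1",f_scale=2,diff_step=1e-3) for x0 in(-8,-1,6) for y0 in(-5,0) for a0 in(-15,-8,0)),key=lambda o:o.cost)
print(b.x,b.cost,"world",O+np.array([[c,-s],[s,c]])@b.x[:2],41+b.x[2])
print(r.sense()["joint_pos"].round(1)); goto([540,200,200],[180,0,172])
E
```

```text
time: 14.37
tool_pos: [481.8, -40.4, 31.1]
tcp_rot: [-180.0, -0.0, 172.3]
ft_force: [-0.7, -0.5, -1.0]
finger_gap: 33.0
grip_force: 60.5
time: 15.03
tool_pos: [480.7, -40.1, 156.7]
tcp_rot: [180.0, -0.2, 172.3]
ft_force: [1.5, -0.6, 0.2]
finger_gap: 50.1
grip_force: 0.0
time: 15.37
tool_pos: [484.0, -40.7, 240.0]
tcp_rot: [-180.0, 0.4, 172.3]
ft_force: [0.2, 0.2, -0.9]
finger_gap: 49.6
grip_force: 0.0
top -30 100 y [-11.3  -1.8  11.6] z [17.3 31.1]
top -24 102 y [-12.6   0.5  13.4] z [22.5 33.5]
top -18 41 y [-14.   -8.4  -2.9] z [25.8 33.4]
scene -6 16 y [-20. -18. -16.] z [ 4.8 15.5]
scene 0 27 y [-21.  -18.7 -16.4] z [ 3.8 24.2]
scene 6 97 y [-21.  -15.    3.7] z [ 7.5 27.5]
scene 12 121 y [-21.4  -9.9   6.8] z [ 5.9 26.2]
scene 18 105 y [-22.4 -12.4   5.2] z [ 8.2 22.8]
scene 24 144 y [-23.4 -10.6   4.5] z [ 4.4 20.6]
scene 30 25 y [-6.1  0.3  3.1] z [ 5.4 18.9]
[ 0.09816174 -4.33386426 -8.10952933] 1597.407281898897 world [620.91735438 262.79359102] 32.890470670045325
[-10.9 -10.4 104.4  -0.   86.1 -93.1]
pos [481.4 -40.3 235. ] rpy [ 1.800e+02 -1.000e-01  1.723e+02] gap 49.8 t 15.7667
rot first: [ 0.01 -0.13  0.27] then shift [-24.6 246.1  35. ] | shift without rot [-25.9 246.   34.9]
```

View pics/t6.png

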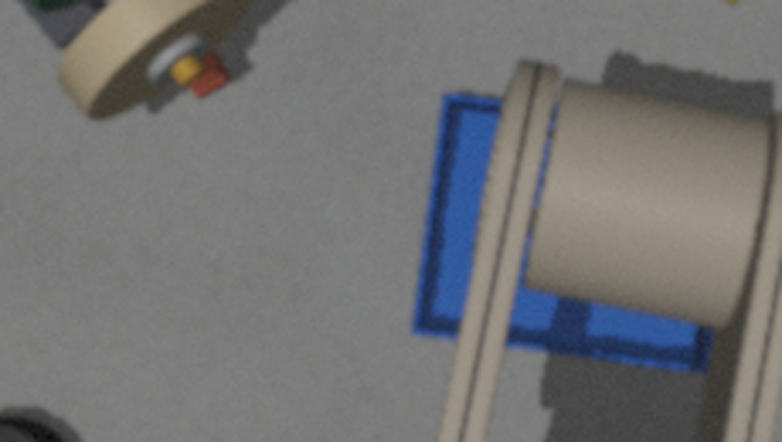

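The view shows stone1's end by the nut at (208,75), outside the wheel's shadow. The fit gives centre (621,263), yaw 33°, length 60 mm, which agrees with both cameras. I turn the yaw, carry over, then tilt 55° in free air.

```bash
python3 -m handwheel '[[0,0,0,0,0,-6.8,0.05],[0,0,0,0,0,-6.8,0.05],[0,0,0,0,0,-6.8,0.05],[0,0,0,0,0,-6.8,0.05],[0,0,0,0,0,-6.8,0.05],[0,0,0,0,0,-6.6,0.05],[-0.01,0.01,0,0,0,0,0.05],[-0.02,0.02,0,0,0,0,0.05]]'
python3 -m handwheel '[[-0.02,0.02,0.005,0,0,0,0.05],[-0.02,0.02,0.01,0,0,0,0.05],[-0.02,0.02,0.01,0,0,0,0.05],[-0.02,0.02,0.01,0,0,0,0.05],[-0.02,0.02,0.01,0,0,0,0.05],[-0.02,0.02,0.01,0,0,0,0.05],[-0.02,0.02,0.01,0,0,0,0.05],[-0.006,0.008,0,0,0,0,0.05]]'
python3 -m handwheel '[[0,0,0,0,-6.9,0,0.05],[0,0,0,0,-6.9,0,0.05],[0,0,0,0,-6.9,0,0.05],[0,0,0,0,-6.9,0,0.05],[0,0,0,0,-6.9,0,0.05],[0,0,0,0,-6.9,0,0.05],[0,0,0,0,-6.9,0,0.05],[0,0,0,0,-6.7,0,0.05]]'
python3 - <<'E'
from h import *
T=Ro.from_euler("z",212.9,degrees=True)*Ro.from_euler("x",180,degrees=True)*Ro.from_euler("y",-55,degrees=True)
e=T.as_euler("xyz",degrees=True); print(e,T.apply([0,0,1]))
print(r.sense()["joint_pos"].round(1)); goto([532,205,81],e)
E
```

```text
time: 16.43
tool_pos: [490.6, -0.4, 235.7]
tcp_rot: [-180.0, -0.1, -147.3]
ft_force: [-0.5, -0.1, -0.5]
finger_gap: 50.0
grip_force: 0.0
time: 17.1
tool_pos: [531.9, 207.5, 168.1]
tcp_rot: [179.9, -0.2, -147.0]
ft_force: [-0.1, 0.1, -1.5]
finger_gap: 50.1
grip_force: 0.0
time: 17.77
tool_pos: [527.2, 211.8, 179.7]
tcp_rot: [179.6, 53.2, -148.4]
ft_force: [-121.7, -32.4, -151.6]
finger_gap: 50.0
grip_force: 0.0
[-180.    55.  -147.1] [ 0.68777633  0.44494246 -0.57357644]
[   2.7  -34.6  143.2   48.6   31.5 -152.3]
pos [527.2 211.8 179.7] rpy [ 179.6   53.2 -148.4] gap 50.0 t 17.7667
rot first: [-0.72 -1.85 -0.8 ] then shift [80.7 -8.3 56.9] | shift without rot [78.7 -8.7 59.6]
```

The tilt ran into joint limits (j3, j6) this close in, and the wrist force read high. I undo it now and will use the other half-turn, farther out.

```bash
python3 -m handwheel '[[0,0,0,0,6.5,0,0.05],[0,0,0,0,6.9,0,0.05],[0,0,0,0,6.9,0,0.05],[0,0,0,0,6.9,0,0.05]]'
python3 -c "
from h import *
s=r.sense(); print(s['joint_pos'].round(1),s['ft_force'].round(1),s['wrist_torque'].round(2)); goto([532,205,160],[180,27.5,-147.1])"
```

```text
time: 18.1
tool_pos: [526.8, 213.4, 181.5]
tcp_rot: [-179.9, 27.7, -147.7]
ft_force: [0.6, 0.8, -0.1]
finger_gap: 50.0
grip_force: 0.0
[  11.   -18.8  121.3   12.2   52.  -116.7] [ 0.6  0.8 -0.1] [-0.08  0.21  0.  ]
pos [526.8 213.4 181.5] rpy [-179.9   27.7 -147.7] gap 50.0 t 18.1
rot first: [-0.38  0.2  -0.5 ] then shift [10.1 -9.9 19. ] | shift without rot [10.1 -9.9 19. ]
```

```bash
cat > k.py <<'E'
from h import *
from scipy.optimize import least_squares
RZ=lambda a:Ro.from_euler("z",a,degrees=True); RY=lambda a:Ro.from_euler("y",a,degrees=True)
def fk(j,P):
    a1,b1,d1,a2,a3,d4,b4,L,k=P
    W=RY(j[4]).apply([0,0,L]); W=RZ(j[3]).apply(W+[0,b4,0])+[a3,0,d4]; W=RY(j[2]).apply(W)+[0,0,a2]; W=RY(j[1]).apply(W)+[a1,b1,d1]
    return RZ(j[0]).apply(W), RZ(j[0])*RY(j[1]+j[2])*RZ(j[3])*RY(j[4])*RZ(j[5]+k)
D=[([71.081,7.471,85.268,0,87.261,-4.893],[145.395,582.122,250.292],[180,0,166]),
([-10.9,-10.4,104.4,0,86.1,-93.1],[481.4,-40.3,235],[180,-.1,172.3]),
([2.7,-34.6,143.2,48.6,31.5,-152.3],[527.2,211.8,179.7],[179.6,53.2,-148.4]),
([11,-18.8,121.3,12.2,52,-116.7],[526.8,213.4,181.5],[-179.9,27.7,-147.7])]
def f(P):
    o=[]
    for j,p,e in D:
        q,R=fk(j,P); o+=[*(q-p),*(5*(R.inv()*Ro.from_euler("xyz",e,degrees=True)).as_rotvec(degrees=True))]
    return np.r_[o,(np.array(P)-P0)*.02]
P0=np.array([0,50,400,400,0,380,0,260,90.])
S=min((least_squares(f,np.r_[P0[:8],k]) for k in(90,-90)),key=lambda o:o.cost); P=S.x
lo=np.array([-169.43,-51.17,1.28,-76.62,0,-152.29]); hi=np.array([169.43,129.36,143.12,256.62,156.53,152.29])
def ori(yaw,tilt): return RZ(yaw)*Ro.from_euler("x",180,degrees=True)*RY(tilt)
def ik(p,R,j0):
    g=lambda j:(lambda q,A:np.r_[q-p,3*(A.inv()*R).as_rotvec(degrees=True)])(*fk(j,P))
    o=least_squares(g,np.clip(j0,lo+.1,hi-.1),bounds=(lo,hi)); return o.x,np.abs(o.fun).max()
E
python3 - <<'E'
from k import *
print(P.round(1)); print(f(P)[:-9].reshape(-1,6).round(1))
for yaw,sg,j6 in((212.9,-1,-110),(32.9,1,70)):
  for t in(55,48):
    R=ori(yaw,sg*t); z=R.apply([0,0,1])
    for nm,p in(("grasp",np.array([600.8,249.8,24])),("lift",np.array([600.8,249.8,34])),("standoff100",np.array([600.8,249.8,24])-100*z),("back80",np.array([600.8-67,249.8-43.5,34]))):
        j,e=ik(p,R,[12,0,115,20,40,j6]); print(yaw,t,nm,j.round(0),round(e,1))
E
```

```text
[  8.9  53.1 310.4 369.3  56.8 544.   -1.7 344.   90. ]
[[-0.2 -0.1 -0.4 -0.   0.   0. ]
 [ 0.1 -0.1  0.1  0.   0.  -0.3]
 [-0.2  0.1 -0.1 -0.3 -0.2 -0.3]
 [ 0.3 -0.2  0.5 -0.3  0.1  0.6]]
212.9 55 grasp [  15.    4.  127.   51.    8. -152.] 33.1
212.9 55 lift [  15.    3.  127.   51.    9. -152.] 31.3
212.9 55 standoff100 [   9.  -20.  142.   49.   17. -152.] 21.7
212.9 55 back80 [  11.  -11.  140.   49.   11. -152.] 31.7
212.9 48 grasp [  13.    5.  125.   49.   13. -152.] 17.9
212.9 48 lift [  13.    3.  126.   49.   14. -152.] 16.2
212.9 48 standoff100 [   6.  -18.  139.   46.   23. -152.] 7.9
212.9 48 back80 [   9.  -10.  138.   47.   16. -152.] 17.9
32.9 55 grasp [  7.   9. 131. 118.  24. -46.] 0.0
32.9 55 lift [  7.   7. 131. 115.  24. -43.] 0.0
32.9 55 standoff100 [ -1. -15. 143.  84.  28. -14.] 3.6
32.9 55 back80 [ -0.  -4. 143. 107.  28. -40.] 0.0
32.9 48 grasp [  8.   7. 128.  89.  18. -16.] 0.0
32.9 48 lift [  8.   5. 128.  85.  18. -12.] 0.0
32.9 48 standoff100 [  3. -17. 140.  60.  25.  12.] 0.0
32.9 48 back80 [  3.  -7. 140.  82.  22. -12.] 0.0
```

```bash
python3 - <<'E'
from k import *
j=[14,-5,115,0,70,76.]
S=np.array([528.6,203.1,60]); G=np.array([599.2,248.7,24])
for T in(50,46):
  j=[14,-5,115,0,70,76.]; print("tilt",T)
  for t in range(0,T+1,5): 
    jn,e=ik(S,ori(32.9,t),j); print("t",t,jn.round(0),round(e,1),"step",np.abs(jn-j).max().round(0)); j=jn
  for a in np.linspace(.2,1,5):
    jn,e=ik(S+a*(G-S),ori(32.9,T),j); print("a",a.round(1),jn.round(0),round(e,1)); j=jn
goto([528.6,203.1,181],[180,0,-147.1])
E
```

```text
tilt 50
t 0 [ 16.  12. 101.  -0.  67.  73.] 0.0 step 17.0
t 5 [ 15.   8. 106.   2.  61.  71.] 0.0 step 5.0
t 10 [ 14.   4. 111.   4.  56.  69.] 0.0 step 5.0
t 15 [ 13.   0. 115.   7.  50.  66.] 0.0 step 5.0
t 20 [ 11.  -3. 120.  10.  45.  62.] 0.0 step 5.0
t 25 [ 10.  -6. 124.  15.  40.  58.] 0.0 step 5.0
t 30 [  9.  -9. 129.  21.  35.  51.] 0.0 step 7.0
t 35 [  7. -11. 133.  30.  30.  42.] 0.0 step 9.0
t 40 [  5. -13. 136.  42.  26.  29.] 0.0 step 13.0
t 45 [  3. -14. 140.  59.  24.  12.] 0.0 step 17.0
t 50 [  1. -13. 143.  78.  24.  -8.] 0.0 step 20.0
a 0.2 [  3.  -9. 140.  83.  23. -12.] 0.0
a 0.4 [  4.  -4. 137.  87.  22. -17.] 0.0
a 0.6 [  6.  -0. 134.  92.  21. -20.] 0.0
a 0.8 [  7.   3. 132.  96.  20. -24.] 0.0
a 1.0 [  8.   7. 129.  99.  19. -26.] 0.0
tilt 46
t 0 [ 16.  12. 101.  -0.  67.  73.] 0.0 step 17.0
t 5 [ 15.   8. 106.   2.  61.  71.] 0.0 step 5.0
t 10 [ 14.   4. 111.   4.  56.  69.] 0.0 step 5.0
t 15 [ 13.   0. 115.   7.  50.  66.] 0.0 step 5.0
t 20 [ 11.  -3. 120.  10.  45.  62.] 0.0 step 5.0
t 25 [ 10.  -6. 124.  15.  40.  58.] 0.0 step 5.0
t 30 [  9.  -9. 129.  21.  35.  51.] 0.0 step 7.0
t 35 [  7. -11. 133.  30.  30.  42.] 0.0 step 9.0
t 40 [  5. -13. 136.  42.  26.  29.] 0.0 step 13.0
t 45 [  3. -14. 140.  59.  24.  12.] 0.0 step 17.0
a 0.2 [  4.  -9. 138.  66.  22.   5.] 0.0
a 0.4 [  6.  -5. 135.  70.  21.   2.] 0.0
a 0.6 [  7.  -1. 132.  73.  19.  -1.] 0.0
a 0.8 [  8.   2. 130.  76.  18.  -3.] 0.0
a 1.0 [  9.   6. 127.  79.  17.  -6.] 0.0
pos [526.8 213.4 181.5] rpy [-179.9   27.7 -147.7] gap 50.0 t 18.1
rot first: [-0.26 27.7  -0.59] then shift [ 4.1 -9.6  0.5] | shift without rot [ 3.7 -9.7 -1.4]
```

```bash
python3 -m handwheel '[[0,0,0,0,6.9,0,0.05],[0,0,0,0,6.9,0,0.05],[0,0,0,0,6.9,0,0.05],[0,0,0,0,7,0,0.05],[0.004,-0.0095,0,0,0,0,0.05],[0,0,0,0,0,6.9,0.05],[0,0,0,0,0,6.9,0.05],[0,0,0,0,0,6.9,0.05]]'
python3 -m handwheel '[[0,0,0,0,0,6.9,0.05],[0,0,0,0,0,6.9,0.05],[0,0,0,0,0,6.9,0.05],[0,0,0,0,0,6.9,0.05],[0,0,0,0,0,6.9,0.05],[0,0,0,0,0,6.9,0.05],[0,0,0,0,0,6.9,0.05],[0,0,0,0,0,6.9,0.05]]'
python3 -m handwheel '[[0,0,0,0,0,6.9,0.05],[0,0,0,0,0,6.9,0.05],[0,0,0,0,0,6.9,0.05],[0,0,0,0,0,6.9,0.05],[0,0,0,0,0,6.9,0.05],[0,0,0,0,0,6.9,0.05],[0,0,0,0,0,6.9,0.05],[0,0,0,0,0,6.9,0.05]]'
python3 -m handwheel '[[0,0,0,0,0,6.9,0.05],[0,0,0,0,0,6.9,0.05],[0,0,0,0,0,6.9,0.05],[0,0,0,0,0,6.9,0.05],[0,0,0,0,0,6.9,0.05],[0,0,0,0,0,6.9,0.05],[0,0,0,0,0,6.9,0.05],[0,0,0,0,0,0,0.05]]'
python3 -c "
from h import *
goto([528.6,203.1,60],[180,0,32.9]); print(r.sense()['joint_pos'].round(1))"
```

```text
time: 18.77
tool_pos: [528.1, 204.0, 179.7]
tcp_rot: [179.8, 0.2, -168.6]
ft_force: [0.2, 0.2, -0.4]
finger_gap: 50.1
grip_force: 0.0
time: 19.43
tool_pos: [527.9, 203.9, 180.5]
tcp_rot: [179.6, 0.0, 136.2]
ft_force: [0.3, 0.5, -0.7]
finger_gap: 50.1
grip_force: 0.0
time: 20.1
tool_pos: [527.9, 203.9, 180.5]
tcp_rot: [179.8, -0.3, 81.0]
ft_force: [-0.2, 0.2, -0.5]
finger_gap: 49.9
grip_force: 0.0
time: 20.77
tool_pos: [528.0, 204.0, 180.5]
tcp_rot: [-179.9, -0.4, 32.7]
ft_force: [-0.0, -0.3, -0.3]
finger_gap: 49.9
grip_force: 0.0
pos [528.  204.  180.5] rpy [-179.9   -0.4   32.7] gap 49.9 t 20.7667
rot first: [-0.06 -0.36 -0.2 ] then shift [1.000e-01 1.100e+00 1.205e+02] | shift without rot [ -0.7   1.2 120.5]
[15.8  4.4 95.9  0.2 79.3 73.1]
```

Now down 120 mm, then tilt 40°, slower at the end.

```bash
python3 -m handwheel '[[0,0.001,0.02,0,0,0,0.05],[0,0,0.03,0,0,0,0.05],[0,0,0.03,0,0,0,0.05],[0,0,0.025,0,0,0,0.05],[0,0,0.015,0,0,0,0.05],[0,0,0,0,0,0,0.05]]'
python3 -m handwheel '[[0,0,0,0,5,0,0.05],[0,0,0,0,5,0,0.05],[0,0,0,0,5,0,0.05],[0,0,0,0,5,0,0.05],[0,0,0,0,4,0,0.05],[0,0,0,0,3,0,0.05],[0,0,0,0,3,0,0.05],[0,0,0,0,0,0,0.05]]'
python3 -m handwheel '[[0,0,0,0,3,0,0.05],[0,0,0,0,3,0,0.05],[0,0,0,0,2,0,0.05],[0,0,0,0,2,0,0.05],[0,0,0,0,0,0,0.05],[0,0,0,0,0,0,0.05]]'
python3 - <<'E'
from k import *
s=r.sense(); print(s["joint_pos"].round(1)); S=np.array([528.6,203.1,60]); G=np.array([599.2,248.7,24])
goto(S+.4*(G-S),ori(32.9,40).as_euler("xyz",degrees=True)); goto(G,ori(32.9,48).as_euler("xyz",degrees=True))
E
```

```text
time: 21.27
tool_pos: [525.7, 202.9, 56.0]
tcp_rot: [-179.8, 0.1, 33.3]
ft_force: [0.3, 0.3, -1.0]
finger_gap: 49.8
grip_force: 0.0
time: 21.93
tool_pos: [528.0, 203.6, 60.3]
tcp_rot: [180.0, -30.4, 33.2]
ft_force: [-0.4, -0.2, -0.8]
finger_gap: 50.0
grip_force: 0.0
time: 22.43
tool_pos: [529.5, 204.4, 61.1]
tcp_rot: [-180.0, -40.2, 33.1]
ft_force: [-0.2, -0.4, -0.4]
finger_gap: 49.8
grip_force: 0.0
[  5.1 -12.9 135.8  42.6  26.6  28.6]
pos [529.5 204.4  61.1] rpy [-180.   -40.2   33.1] gap 49.8 t 22.4333
rot first: [-0.16 -0.24  0.13] then shift [14.6  0.6 32.6] | shift without rot [14.5  0.8 32.6]
pos [529.5 204.4  61.1] rpy [-180.   -40.2   33.1] gap 49.8 t 22.4333
rot first: [-0.17  7.76  0.12] then shift [27.7  0.7 86.2] | shift without rot [39.   1.  81.7]
```

```bash
python3 -m handwheel '[[0.005,0,0.011,0,0,0,0.05],[0.005,0.0007,0.011,0,0,0,0.05],[0.0045,0,0.0105,0,0,0,0.05],[0,0,0,0,2.6,0,0.05],[0,0,0,0,2.6,0,0.05],[0,0,0,0,2.6,0,0.05],[0,0,0,0,0,0,0.05],[0,0,0,0,0,0,0.05]]'
python3 - <<'E'
from k import *
s=r.sense(); print(s["joint_pos"].round(1),fk(s["joint_pos"],P)[0].round(1)); G=np.array([599.2,248.7,24])
p,d=r.snapshot("scene"); q=p[130:290,290:470]; cv2.imwrite("pics/s7.png",cv2.resize(q,None,fx=3.5,fy=3.5,interpolation=2))
goto(G,ori(32.9,48).as_euler("xyz",degrees=True))
E
```

```text
time: 23.1
tool_pos: [556.3, 222.1, 44.9]
tcp_rot: [-179.7, -47.5, 32.9]
ft_force: [-0.2, -0.4, -0.6]
finger_gap: 49.9
grip_force: 0.0
[  5.1  -4.7 135.4  75.6  21.1  -4.3] [559.  223.2  47.2]
pos [556.7 222.1  45.4] rpy [-179.8  -47.5   33. ] gap 49.9 t 23.15
rot first: [-0.29  0.49  0.07] then shift [17.6  0.7 51.6] | shift without rot [18.   1.  51.4]
```

View pics/s7.png

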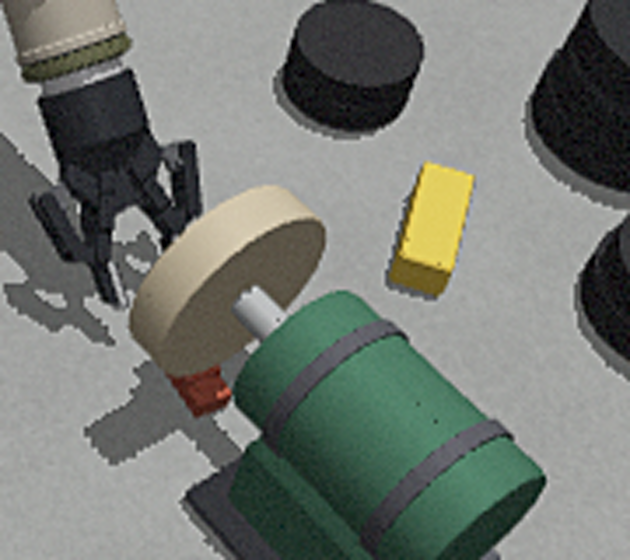

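The gripper, at (115,230) with its fingertips at (115,295), is lined up ahead of the wheel with clearance. I advance gently under the wheel.

```bash
python3 -m handwheel '[[0.0035,0,0.01,0,0,0,0.05],[0.0035,0.0008,0.01,0,0,0,0.05],[0.0035,0,0.01,0,0,0,0.05],[0.0025,0,0.008,0,0,0,0.05],[0.001,0,0.004,0,0,0,0.05],[0,0,0,0,0,0,0.05],[0,0,0,0,0,0,0.05]]'
python3 - <<'E'
from k import *
s=r.sense(); print(s["joint_pos"].round(1),fk(s["joint_pos"],P)[0].round(1)); G=np.array([599.2,248.7,24])
goto(G,ori(32.9,48).as_euler("xyz",degrees=True))
E
```

```text
time: 23.73
tool_pos: [590.7, 243.6, 27.2]
tcp_rot: [-179.8, -47.6, 33.0]
ft_force: [0.4, -0.4, 0.6]
finger_gap: 49.9
grip_force: 0.0
[  7.8   4.5 129.   84.5  18.6 -11.8] [593.7 245.2  29.6]
pos [590.7 243.6  27.2] rpy [-179.8  -47.6   33. ] gap 49.9 t 23.7333
rot first: [-0.28  0.43  0.09] then shift [4.3 0.3 9.5] | shift without rot [4.3 0.4 9.5]
```

```bash
python3 -m handwheel '[[0.001,0,0.004,0,0,0,0.05],[0.0015,0,0.004,0,0,0,0.05],[0,0,0,0,0,0,0.05],[0,0,0,0,0,0,0.05]]'
python3 -m handwheel '[[0,0,0,0,0,0,0.015],[0,0,0,0,0,0,0.015],[0,0,0,0,0,0,0.015],[0,0,0,0,0,0,0.015],[0,0,0,0,0,0,0.015],[0,0,0,0,0,0,0.015]]' 70
python3 -m handwheel '[[0,0,0,0,0,0,0.015],[0,0,0,0,0,0,0.015]]'
python3 - <<'E'
from k import *
s=r.sense(); print(s["joint_pos"].round(1),fk(s["joint_pos"],P)[0].round(1),s["tool_pos"].round(1))
print("up 8:",ori(32.9,48).inv().apply([0,0,8]).round(1),"back 80:",ori(32.9,48).inv().apply(-80*np.array([.84,.543,0])).round(1))
E
```

```text
time: 24.07
tool_pos: [596.9, 247.4, 23.3]
tcp_rot: [-179.8, -47.6, 33.0]
ft_force: [-0.6, 0.2, 0.2]
finger_gap: 50.3
grip_force: 0.0
time: 24.57
tool_pos: [596.9, 247.4, 23.4]
tcp_rot: [-179.8, -47.6, 33.0]
ft_force: [-2.2, -0.7, 3.6]
finger_gap: 28.1
grip_force: 69.6
time: 24.73
tool_pos: [596.9, 247.4, 23.4]
tcp_rot: [-179.8, -47.6, 33.0]
ft_force: [-2.4, -2.0, 3.2]
finger_gap: 28.3
grip_force: 69.6
[  8.3   6.1 127.9  86.2  18.2 -13.2] [599.9 249.1  25.9] [596.9 247.4  23.4]
up 8: [ 5.9  0.  -5.4] back 80: [-53.5  -0.  -59.5]
```

Gripped at 28 mm. Lift 6 mm and draw it straight out.

```bash
python3 -m handwheel '[[0.002,0,-0.002,0,0,0,0.015],[0.0022,0,-0.002,0,0,0,0.015],[0,0,0,0,0,0,0.015],[-0.0034,0,-0.0037,0,0,0,0.015],[-0.0067,0,-0.0074,0,0,0,0.015],[-0.0067,0,-0.0074,0,0,0,0.015],[-0.0067,0,-0.0074,0,0,0,0.015]]'
python3 -m handwheel '[[-0.0067,0,-0.0074,0,0,0,0.015],[-0.0067,0,-0.0074,0,0,0,0.015],[-0.0067,0,-0.0074,0,0,0,0.015],[-0.0067,0,-0.0074,0,0,0,0.015],[-0.0034,0,-0.0037,0,0,0,0.015],[0,0,0,0,0,0,0.015],[0,0,0,0,0,0,0.015]]'
python3 - <<'E'
from k import *
s=r.sense(); print(s["joint_pos"].round(1),s["tool_pos"].round(1))
p,d=r.snapshot("scene"); q=p[130:290,290:470]; cv2.imwrite("pics/s8.png",cv2.resize(q,None,fx=3.5,fy=3.5,interpolation=2))
E
```

```text
time: 25.32
tool_pos: [566.6, 227.9, 28.8]
tcp_rot: [-179.8, -47.5, 33.0]
ft_force: [-0.2, 0.5, -1.4]
finger_gap: 28.5
grip_force: 69.1
time: 25.9
tool_pos: [529.9, 203.4, 29.4]
tcp_rot: [-179.8, -47.6, 33.0]
ft_force: [0.5, 0.7, -0.7]
finger_gap: 28.2
grip_force: 69.1
[  2.2  -7.  139.9  80.6  22.6 -11.6] [529.9 203.4  29.4]
```

View pics/s8.png

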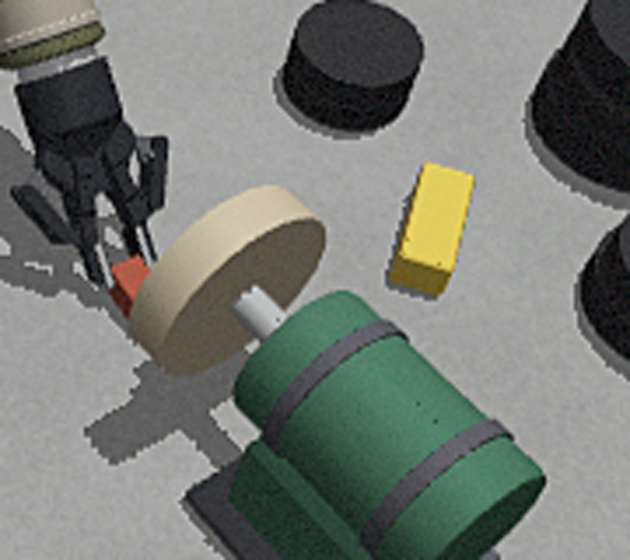

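Stone1 is out, held at (130,280) and clear of the wheel. I raise it while un-tilting, slowly at first because of the wrist.

```bash
python3 -m handwheel '[[0.0037,0,-0.0033,0,0,0,0.015],[0.0037,0,-0.0033,0,-2.5,0,0.015],[0.0036,0,-0.0035,0,-2.5,0,0.015],[0.0034,0,-0.0036,0,-2.5,0,0.015],[0.0033,0,-0.0038,0,-2.5,0,0.015],[0.0031,0,-0.004,0,-3,0,0.015],[0.0029,0,-0.004,0,-3,0,0.015],[0.0027,0,-0.0042,0,-4,0,0.015]]'
python3 -m handwheel '[[0.005,0,-0.009,0,-4,0,0.015],[0.004,0,-0.009,0,-5,0,0.015],[0.0035,0,-0.0095,0,-5,0,0.015],[0.003,0,-0.0095,0,-5,0,0.015],[0.002,0,-0.01,0,-5,0,0.015],[0.001,0,-0.015,0,-4,0,0.015],[0,0,-0.02,0,0,0,0.015],[0,0,-0.02,0,0,0,0.015]]'
python3 - <<'E'
from k import *
s=r.sense(); print(s["joint_pos"].round(1)); goto([482,25,180],[180,0,-7])
print(goto([482,25,180],[180,0,32.9]))
E
```

```text
time: 26.62
tool_pos: [529.5, 204.3, 67.5]
tcp_rot: [-179.8, -28.3, 33.1]
ft_force: [-0.2, 1.0, -1.6]
finger_gap: 28.1
grip_force: 69.1
time: 27.28
tool_pos: [530.7, 205.4, 172.6]
tcp_rot: [-179.7, -0.3, 33.3]
ft_force: [0.2, 0.8, -1.9]
finger_gap: 28.2
grip_force: 69.2
[15.8  5.3 95.8  0.4 78.7 72.4]
pos [530.7 205.4 172.6] rpy [-179.7   -0.3   33.3] gap 28.2 t 27.2833
rot first: [-0.39 -0.18 40.31] then shift [-26.4 185.   -7.4] | shift without rot [-139.8  124.    -8.8]
pos [530.7 205.4 172.6] rpy [-179.7   -0.3   33.3] gap 28.2 t 27.2833
rot first: [-0.3  -0.3   0.41] then shift [-138.9  125.    -7.4] | shift without rot [-139.8  124.    -8.8]
None
```

```bash
python3 -m handwheel '[[0,0,0,0,0,6.7,0.015],[0,0,0,0,0,6.7,0.015],[0,0,0,0,0,6.7,0.015],[0,0,0,0,0,6.7,0.015],[0,0,0,0,0,6.7,0.015],[0,0,0,0,0,6.7,0.015],[-0.003,0.012,0,0,0,0,0.015],[-0.006,0.025,0,0,0,0,0.015]]'
python3 -m handwheel '[[-0.006,0.025,0,0,0,0,0.015],[-0.006,0.027,0,0,0,0,0.015],[-0.006,0.027,0,0,0,0,0.015],[-0.006,0.027,0,0,0,0,0.015],[-0.005,0.025,0,0,0,0,0.015],[-0.003,0.015,0,0,0,0,0.015],[0,0,0,0,0,0,0.015],[0,0,0,0,0,0,0.015]]'
python3 -m handwheel '[[0,0,0.02,0,0,0,0.015],[0,0,0.025,0,0,0,0.015],[0,0,0.025,0,0,0,0.015],[0,0,0.015,0,0,0,0.015],[0,0,0.005,0,0,0,0.015],[0,0,0,0,0,0,0.015],[0,0,0,0,0,0,0.015]]'
python3 - <<'E'
from k import *
p,d=r.snapshot("scene"); q=p[110:240,170:300]; cv2.imwrite("pics/s9.png",cv2.resize(q,None,fx=4,fy=4,interpolation=2)); goto([468,28,65],[180,0,-7])
E
```

```text
time: 27.95
tool_pos: [517.3, 170.1, 172.6]
tcp_rot: [-179.5, -0.2, -6.6]
ft_force: [0.6, -0.2, -1.7]
finger_gap: 28.5
grip_force: 69.3
time: 28.62
tool_pos: [467.4, 27.0, 171.4]
tcp_rot: [-179.5, -0.2, -6.9]
ft_force: [-0.4, 0.9, -1.2]
finger_gap: 28.6
grip_force: 69.5
time: 29.2
tool_pos: [468.4, 28.9, 81.9]
tcp_rot: [-179.5, -0.2, -6.9]
ft_force: [0.8, 1.0, -1.3]
finger_gap: 27.9
grip_force: 69.4
pos [469.   28.7  82.6] rpy [-179.5   -0.3   -6.9] gap 28.3 t 29.25
rot first: [-0.47 -0.3   0.1 ] then shift [-0.9  0.8 17.6] | shift without rot [-1.   1.  17.6]
```

View pics/s9.png

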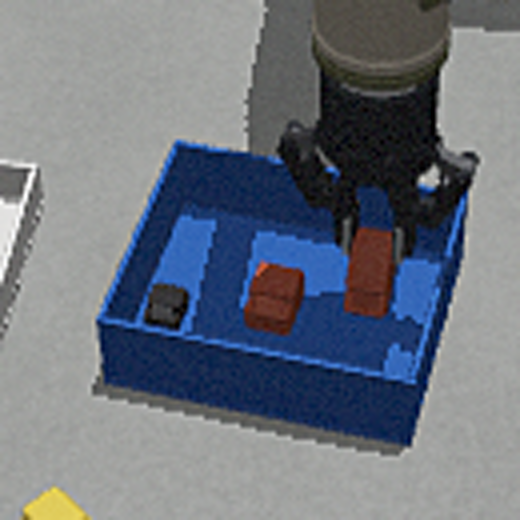

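Stone1 is held over the bin at (372,270). Stone2 (275,298) and the scrap (167,305) are in the bin. I shift away from the wall, lower it and release.

```bash
python3 -m handwheel '[[0,0.005,0,0,0,0,0.015],[0,0.005,0,0,0,0,0.015],[0,0,0.006,0,0,0,0.015],[0,0,0.004,0,0,0,0.015],[0,0,0.003,0,0,0,0.015],[0,0,0,0,0,0,0.015],[0,0,0,0,0,0,0.015]]'
python3 -m handwheel '[[0,0,0.002,0,0,0,0.015],[0,0,0.002,0,0,0,0.015],[0,0,0,0,0,0,0.015],[0,0,0,0,0,0,0.015]]'
```

```text
time: 29.83
tool_pos: [466.3, 18.6, 67.8]
tcp_rot: [-179.5, -0.1, -7.0]
ft_force: [-0.7, 0.0, -1.7]
finger_gap: 28.4
grip_force: 69.4
time: 30.17
tool_pos: [466.8, 18.6, 64.2]
tcp_rot: [-179.5, -0.2, -7.0]
ft_force: [0.3, 0.9, -1.6]
finger_gap: 28.2
grip_force: 69.5
```

```bash
python3 -m handwheel '[[0,0,0.001,0,0,0,0.03],[0,0,0,0,0,0,0.036],[0,0,0,0,0,0,0.042],[0,0,0,0,0,0,0.042],[0,0,0,0,0,0,0.042],[0,0,0,0,0,0,0.042]]'
python3 -m handwheel '[[0,0,-0.01,0,0,0,0.042],[0,0,-0.025,0,0,0,0.042],[0,0,-0.035,0,0,0,0.042],[0,0,-0.035,0,0,0,0.042],[0,0,-0.035,0,0,0,0.042],[0,0,-0.035,0,0,0,0.042],[0,0,0,0,0,0,0.042],[0,0,0,0,0,0,0.042]]'
python3 - <<'E'
from k import *
p,d=r.snapshot("scene"); cv2.imwrite("pics/s10.png",cv2.resize(p,(800,600),interpolation=2)); print(r.sense()["ft_force"].round(1))
E
```

```text
time: 30.67
tool_pos: [466.8, 18.5, 63.3]
tcp_rot: [-179.5, -0.2, -7.0]
ft_force: [0.2, -0.5, 0.2]
finger_gap: 42.1
grip_force: 0.0
time: 31.33
tool_pos: [467.7, 17.1, 242.1]
tcp_rot: [-179.5, -0.6, -7.0]
ft_force: [0.4, -0.3, 0.1]
finger_gap: 42.3
grip_force: 0.0
[-0.8  0.5 -0.8]
```

View pics/s10.png

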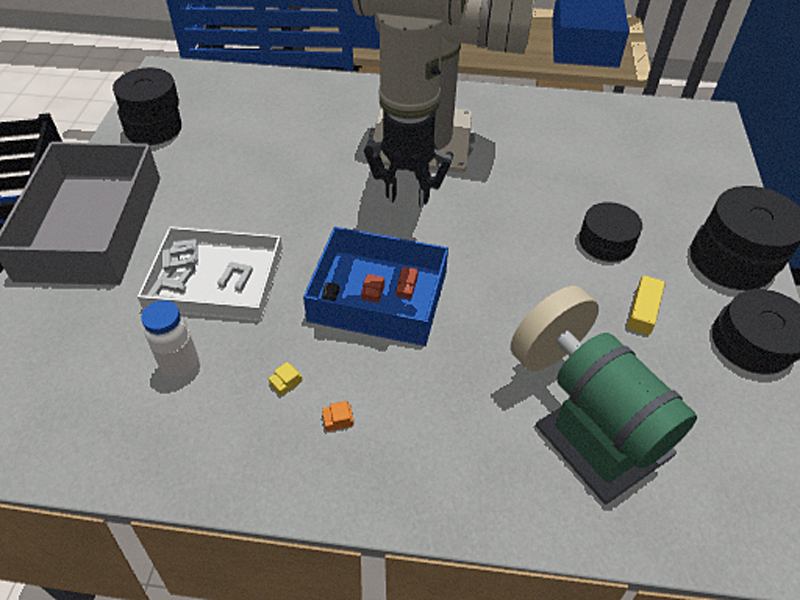

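The shackle is in the tray at (235,275). Both stones are in the bin at (373,288) and (407,282), with the scrap at (331,291). Everything else is where it was.

```bash
python3 -c "
from bench import r
print(r.hand_in())"
```

```text
the job is handed in; nothing more can be done
None
```

The shackle rests in the white tray and both red-brown stones are in the blue bin, in the order asked and handed in at about 31 s; however, one in-air tilt drove joints 3 and 6 to their range ends and the wrist read about 197 N, over the 120 N limit, so the job may be judged failed.

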